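Make up two reagent kits for the analyser

TASK

Make up two kits for the analyser: in the two-compartment tray stand the squat jar in the compartment next to the tray's finger tab and the tall bottle in the other; in the three-compartment tray stand the reagent cassette next to the tab, the small vial in the middle and the cuvette strip at the far end. Each piece must stand upright on the floor of its own compartment and be let go. Leave the beaker, the tape roll and the bench timer where they are.

Things in the scene. Friction and masses are not known exactly. Their poses are not given: they have to be found in the camera images.
- tray_two: Aluminium kit tray fixed to the bench, 144 (x) by 84 mm (y), two open compartments in a row along x, each 66 (x) by 76 mm inside; walls 4 mm thick, 14 mm high. A flat finger tab (20 by 40 mm) sticks out at the +x end. Origin: centre of the underside, z up; inner floor at z = 4 mm. Compartment centres (y = 0): x = +35 mm (next to the tab), -35 mm (the other).
- tray_three: Aluminium kit tray fixed to the bench, 214 (x) by 84 mm (y), three open compartments in a row along x, each 66 (x) by 76 mm inside; walls 4 mm thick, 14 mm high. A flat finger tab (20 by 40 mm) sticks out at the +x end. Origin: centre of the underside, z up; inner floor at z = 4 mm. Compartment centres (y = 0): x = +70 mm (next to the tab), 0 (middle), -70 mm (far end).
- bottle: The tall bottle: white plastic reagent bottle with a paper band and a narrower grey cap. Body 36 mm in diameter up to 52 mm, total height 75 mm, about 60 g, loose. Origin: centre of the underside, z up. 
- jar: The squat jar: amber glass with a wide white lid. Glass 46 mm in diameter up to 30 mm, lid 48 mm in diameter, total height 46 mm, about 90 g, loose. Origin: centre of the underside, z up. 
- cassette: The reagent cassette: white plastic box 48 mm long (x), 30 mm wide (y), 44 mm high, with two round grey caps (18 mm in diameter, 8 mm high) side by side on its top, total height 52 mm, about 70 g, loose. Origin: centre of the underside, z up. 
- vial: The small vial: amber glass, 22 mm in diameter up to 32 mm, with an aluminium crimp cap 24 mm in diameter, total height 44 mm, about 20 g, loose. Origin: centre of the underside, z up. 
- cuvettes: The cuvette strip: six white square cuvettes in one row, with six dark square mouths on top. 48 mm long (x), 36 mm high; 18 mm wide (y) up to 30 mm and 24 mm wide in the top 6 mm (the rim); about 25 g, loose. Origin: centre of the underside, z up. 
- beaker: Bystander: empty glass beaker, 60 mm in diameter, 70 mm high, loose. Origin: centre of the underside, z up. 
- tape: Bystander: roll of pale paper tape lying flat, 50 mm in diameter, 19 mm high, loose. Origin: centre of the underside, z up. 
- timer: Bystander: grey bench timer with a green display, 46 by 46 mm, 18 mm high, lying flat, loose. Origin: centre of the underside, z up. 
There are look-alikes about, which are no part of the job. What is shaped like the tray_two but brown or red is not meant.

How it is judged:
At the end, for the whole second after the job is handed in: Each piece in its own compartment (centre within 24 mm along and 30 mm across the tray of the compartment's), underside within 4 mm of the tray's floor, upright within 0.12 rad, at rest, let go (x of jar in the frame of tray_two between 0.011 and 0.059 m and y of jar in the frame of tray_two between -0.03 and 0.03 m and z of jar in the frame of tray_two between 0 and 0.008 m and angle between each of jar, bottle, cassette, vial, cuvettes's own z axis and vertical below 0.12 rad and linear speed of each of jar, bottle, cassette, vial, cuvettes below 0.02 m/s and contact force between each of jar, bottle, cassette, vial, cuvettes and the fingers below 0.1 N and x of bottle in the frame of tray_two between -0.059 and -0.011 m and y of bottle in the frame of tray_two between -0.03 and 0.03 m and z of bottle in the frame of tray_two between 0 and 0.008 m and x of cassette in the frame of tray_three between 0.046 and 0.094 m and y of cassette in the frame of tray_three between -0.03 and 0.03 m and z of cassette in the frame of tray_three between 0 and 0.008 m and x of vial in the frame of tray_three between -0.024 and 0.024 m and y of vial in the frame of tray_three between -0.03 and 0.03 m and z of vial in the frame of tray_three between 0 and 0.008 m and x of cuvettes in the frame of tray_three between -0.094 and -0.046 m and y of cuvettes in the frame of tray_three between -0.03 and 0.03 m and z of cuvettes in the frame of tray_three between 0 and 0.008 m); the robot touches nothing.
It fails at once if the beaker is moved by more than 25 mm (distance of beaker from where it was at the start of the episode above 0.025 m).
It fails at once if the tape is moved by more than 25 mm (distance of tape from where it was at the start of the episode above 0.025 m).
It fails at once if the timer is moved by more than 25 mm (distance of timer from where it was at the start of the episode above 0.025 m).
It also fails if it takes over 128 s, if anything falls off the work surface, if the arm or the gripper's body presses on something with over 40 N, if the wrist force passes 120 N, or if a joint passes its speed limit or range.

ROBOT

A 6-joint arm with a two-finger parallel gripper is mounted at the origin on the work surface. World frame = base frame: x ahead of the robot, y to its left, z up, the work surface at z = 0. Lengths are in m, angles in rad, forces in N, time in s.
With the tool pointing down it reaches from about 0.35 to 0.875 m from the base axis. Payload 4.2 kg.
Tool frame: the origin (TCP) lies midway between the tips of the shut fingers; the grasp point (between the pads) lies 19 mm behind it; z points along the fingers, y is the line along which they close (so a half turn about z gives the same grasp; the last joint's range is limited). The gripper opens to 87 mm and grips with 3 to 60 N. Pads are 19 mm wide; open, the fingers measure 117 mm over their backs; the gripper's body (75 mm by 190 mm) begins 51 mm behind the grasp point.
Start: joints at [1.496, 0.385, 0.008, 0, -1.194, -0.259], TCP at [0.205, 0.59, 0.223] pointing down, gripper open.
Joint ranges: [-3.14, 3.14], [-1.21, 2.06], [-1.07, 1.41], [-3.16, 2.05], [-2.99, -0.16], [-3.1, 3.1]. Speed limits (rad/s): [2.79, 2.79, 3.14, 3.14, 3.14, 3.14].

INTERFACE

Orientations are given as a 3x3 rotation matrix whose columns are the frame's x, y, z axes.
In Python, from station import r gives the robot as it stands. The module is installed in compiled form; this text tells all that it offers.
- The arm moves only by the tool carry_out, never from a script. Its argument "steps" is a list of rows, each an object of numbers: "x", "y", "z": the shift along the tool's x, y, z in mm; "roll": the turn about the tool's z in rad; "hand": the opening, from 0 (shut) to 1 (fully open). In form: [{"x": .., "y": .., "z": .., "roll": .., "hand": ..}, ...]. A call has 1 to 12 rows; each row is the pose to reach, as a shift and turn from the pose commanded when the call began, along the tool's axes at that moment; what a row does not reach only later rows make up. A row lasts 1/12 s, in which the tool goes at most 41.7 mm and 7.16 degrees, less where a joint would pass 70% of its speed; a pose out of reach is approached as far as the arm can. A call with a gripper value outside its range is refused whole. The fingers move at their own pace and stop on an object; "squeeze" is the grip in N (left out, the last holds). Time passes only in rows, so rows that repeat a pose let the fingers close. It gives the time, the measured TCP pose, the force, the opening and the grip force at its end, in the units of the state.
- r.observe(): the state, without advancing time (a new reading comes with each control period).
- r.capture(name): name is "scene" or "side" or "wrist"; returns a dict with "pixels" (480x640x3 uint8, red, green, blue), "camera_matrix" (3x3 intrinsics, pixels), "origin" and "orientation" of the camera in the world. Camera axes: x right, y down, z forward; pixel columns grow to the right and rows downward; lengths in m; the calibration is good to about 2 mm. The wrist camera is an equidistant fisheye: a pixel r from the principal point sees the ray r / f radians off the axis. A picture is of the moment at which its call begins. There is no depth.
- r.job_done(): hands the job in; it is judged then, once.
The state is a dict: "time_s": time; "q": joint angles; "joint_velocities": joint speeds; "tau": joint torques, N m; "position": TCP position; "orientation": TCP orientation; "contact_force": force on the tool from outside, world axes, zero at the start; "ft_torque": the same for the moment, N m; "opening": finger opening in m; "finger_force": force on a finger pad.
Only numpy, scipy, OpenCV 4.12 (cv2) and the standard library are available. Lean on these libraries where they do the work, as an engineer would, in place of code of your own. Each camera call takes 0.05 s, during which the arm holds its last target. There are 200 camera calls.

## Working session

There is one attempt and no reset: what is moved stays moved. The work goes in short steps, Python scripts to look and compute and a tool call to move; the robot and the scene stay as the last step left them, time stands still between calls to the robot, and variables do not carry over. Pictures are saved under pics/ and viewed, at most 14 in all, crops included, and the job is handed in when it is done.

Besides the shell and the picture viewer there is one more tool, called after "Emit:" by a JSON object that holds its "api" and its "payload". carry_out: Moves the arm, as the interface text tells. Its arguments: {"type":"object","properties":{"steps":{"type":"array"},"squeeze":{"type":"number"}},"required":["steps"]}

```bash
mkdir -p pics
python3 - <<'E'
from station import r
import cv2,pickle
d={}
for n in("scene","side","wrist"):
    c=r.capture(n); d[n]=c; cv2.imwrite(f"pics/{n}0.png",c["pixels"][:,:,::-1]); print(n,c["camera_matrix"].tolist(),c["origin"],c["orientation"].tolist())
pickle.dump(d,open("cap0.pkl","wb"))
s=r.observe();print(s["position"],s["orientation"],s["time_s"],s["opening"])
E
```

```text
scene [[604.3460475458672, 0.0, 316.05969235354365], [0.0, 604.3460475458672, 233.77670509440117], [0.0, 0.0, 1.0]] [ 1.09258775 -0.72110114  0.71557733] [[0.76149089291757, 0.39924356624638035, -0.510623339472917], [0.6478217991049602, -0.4427583597886063, 0.6199128579419171], [0.02141346791190723, -0.8028509261676011, -0.5957951441089551]]
side [[434.39010846431216, 0.0, 324.88929443741034], [0.0, 434.39010846431216, 230.34876074432938], [0.0, 0.0, 1.0]] [0.11050292 0.52097997 0.64618291] [[-0.8147967044746344, -0.3987640599325104, 0.42082485060107416], [-0.5795553944046534, 0.5416021419822611, -0.608919259521895], [0.014895475613142023, -0.7400367182149596, -0.6724015024521364]]
wrist [[371.64829954431775, 0.0, 324.23780348784305], [0.0, 371.64829954431775, 243.48403250789275], [0.0, 0.0, 1.0]] [0.28404693 0.56261569 0.38435206] [[-0.3275816197199316, -0.8997211898316362, -0.2884303433926653], [-0.9448219033318739, 0.31238385937084295, 0.09863009372859868], [0.0013613985459577373, 0.30482471187966714, -0.9524074976718089]]
[0.20461831 0.5900927  0.22171083] [[ 9.44749449e-01 -3.27793052e-01 -4.40215168e-04]
 [-3.27793329e-01 -9.44748087e-01 -1.60812658e-03]
 [ 1.11240283e-04  1.66357629e-03 -9.99998610e-01]] 0.15 0.08683591800234108
```

View pics/scene0.png

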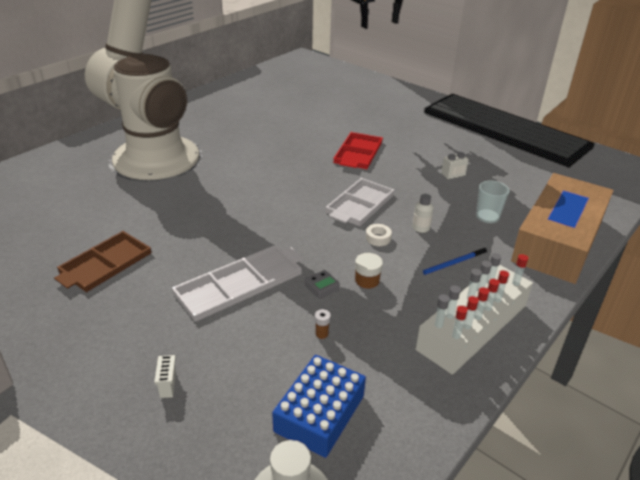

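View pics/side0.png

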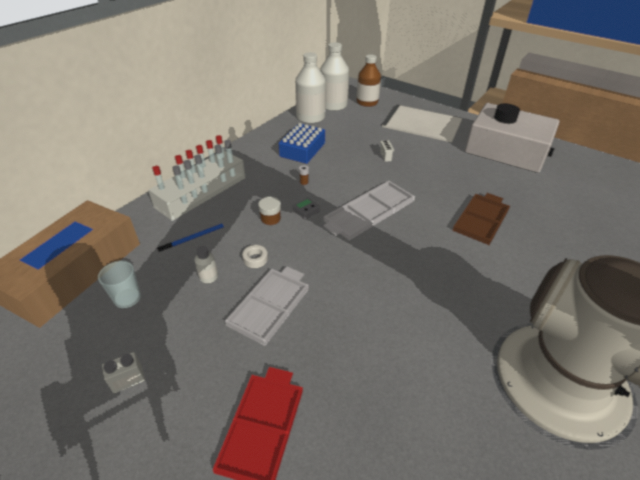

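Scene picture: silver trays at about (235,283), partly in shadow, and (361,202). The look-alike trays are brown (105,262) and red (358,150). Bottle (423,213), jar (368,270), vial (322,323), cassette (455,166), cuvettes (166,376). I'll confirm the two silver trays and the tabs in one enlarged crop.

```bash
cat > h.py <<'E'
import numpy as np,cv2,pickle
def ray(c,u,v,fish=False):
    K=c["camera_matrix"];x=(u-K[0,2])/K[0,0];y=(v-K[1,2])/K[1,1]
    if fish:
        t=np.hypot(x,y);s=np.sin(t)/t if t>0 else 1;d=np.array([x*s,y*s,np.cos(t)])
    else: d=np.array([x,y,1.])
    return c["orientation"]@d
def hit(c,u,v,z=0,fish=False):
    d=ray(c,u,v,fish);o=c["origin"];return (o+d*(z-o[2])/d[2])[:2]
def proj(c,P,fish=False):
    p=(np.atleast_2d(P)-c["origin"])@c["orientation"];K=c["camera_matrix"]
    if fish:
        n=np.hypot(p[:,0],p[:,1]);t=np.arctan2(n,p[:,2]);q=p[:,:2]/n[:,None]*t[:,None]
    else: q=p[:,:2]/p[:,2:]
    return q*K[0,0]+[K[0,2],K[1,2]]
def topdown(c,x0,x1,y0,y1,res,z=0,fish=False):
    # rows: x decreasing downwards, cols: y decreasing rightwards
    X=np.arange(x1,x0,-res);Y=np.arange(y1,y0,-res)
    g=np.array([[(x,y,z) for y in Y] for x in X]).reshape(-1,3)
    m=proj(c,g,fish).reshape(len(X),len(Y),2).astype(np.float32)
    return cv2.remap(c["pixels"],m[:,:,0],m[:,:,1],cv2.INTER_CUBIC)[:,:,::-1]
E
python3 - <<'E'
from h import *
d=pickle.load(open("cap0.pkl","rb"))
S,D=d["scene"],d["side"]
for n,u,v in[("t3",235,285),("t2",361,202),("bottle",423,229),("jar",368,283),("vial",322,335),("cass",457,176),("cuv",166,393),("beak",488,217),("tape",379,240),("timer",322,285)]:print(n,hit(S,u,v).round(3))
for n,u,v in[("t3",370,210),("t2",268,305),("bottle",207,280),("jar",270,221),("vial",304,182),("cass",127,388),("cuv",388,159),("beak",125,303),("tape",255,263),("timer",307,212)]:print(n,hit(D,u,v).round(3))
a=cv2.resize(S["pixels"][225:330,165:310],None,fx=2.75,fy=2.75,interpolation=2)
b=cv2.resize(D["pixels"][170:250,310:430],None,fx=3.3,fy=3.3,interpolation=2)
e=cv2.resize(S["pixels"][165:240,315:415],None,fx=3.3,fy=3.3,interpolation=2)
f=cv2.resize(D["pixels"][255:350,215:320],None,fx=3,fy=3,interpolation=2)
o=np.zeros((600,800,3),np.uint8)
for im,y,x in((a,0,0),(b,0,400),(e,300,0),(f,300,400)): 
    im=np.clip(im.astype(float)*1.3,0,255)[:600-y,:800-x];o[y:y+im.shape[0],x:x+im.shape[1]]=im
cv2.imwrite("pics/c1.png",o[:,:,::-1])
E
```

```text
t3 [ 0.471 -0.189]
t2 [0.477 0.175]
bottle [0.629 0.181]
jar [ 0.645 -0.027]
vial [ 0.665 -0.18 ]
cass [0.576 0.411]
cuv [ 0.569 -0.42 ]
beak [0.708 0.309]
tape [0.585 0.091]
timer [ 0.587 -0.086]
t3 [ 0.471 -0.184]
t2 [0.481 0.166]
bottle [0.617 0.19 ]
jar [ 0.633 -0.016]
vial [ 0.662 -0.181]
cass [0.552 0.42 ]
cuv [ 0.544 -0.4  ]
beak [0.697 0.318]
tape [0.572 0.101]
timer [ 0.585 -0.091]
```

View pics/c1.png

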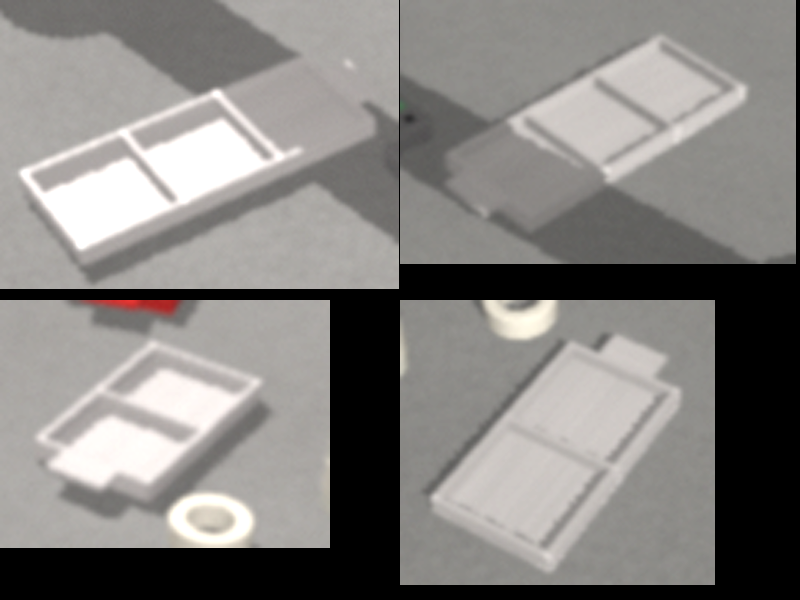

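View pics/wrist0.png

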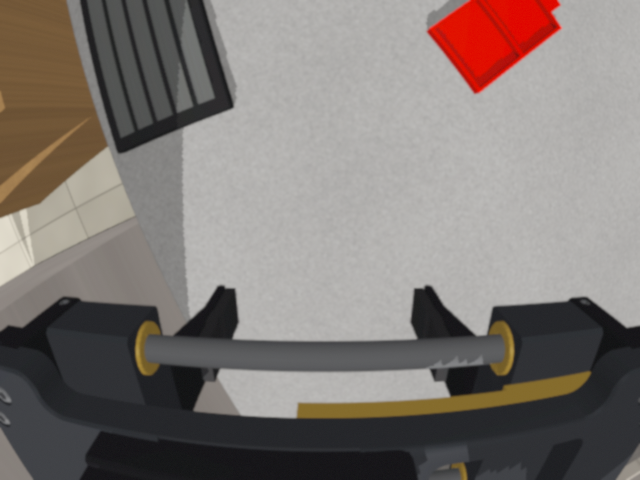

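Confirmed: the silver two-compartment tray has its tab at scene (341,216), pointing to −y. The silver three-compartment tray's tab is in the shadow, pointing towards the timer, at side (331,231). The wrist sees mostly empty bench. Next I move to an overview pose.

```bash
cat >> h.py <<'E'
def go(x,y,z,yaw):
    """print shift from present TCP pose (mm, tool axes) to world pose; yaw = heading of tool x (mod pi unless given)"""
    from station import r
    s=r.observe();R=s["orientation"];p=s["position"]
    d=R.T@(np.array([x,y,z])-p)*1000
    cur=np.arctan2(R[1,0],R[0,0]);w=(yaw-cur+np.pi)%(2*np.pi)-np.pi
    n=max(np.linalg.norm(d)/41.7,abs(w)/.125)
    print("t %.2f"%s["time_s"],"cur",p.round(4),"yaw %.3f"%cur,"q6 %.2f"%s["q"][5],"-> x %.0f y %.0f z %.0f roll %.3f rows %.1f"%(*d,-w,n))
E
python3 -c "
from h import *
go(.47,0,.42,0)"
```

```text
t 0.15 cur [0.2046 0.5901 0.2217] yaw -0.334 q6 -0.26 -> x 444 y 471 z -197 roll -0.334 rows 16.2
```

Emit:
{"api": "carry_out", "payload": {"steps": [{"x":0,"y":0,"z":-120,"roll":0,"hand":1},{"x":0,"y":0,"z":-120,"roll":0,"hand":1},{"x":0,"y":0,"z":-120,"roll":0,"hand":1},{"x":444,"y":471,"z":-197,"roll":-0.334,"hand":1},{"x":444,"y":471,"z":-197,"roll":-0.334,"hand":1},{"x":444,"y":471,"z":-197,"roll":-0.334,"hand":1},{"x":444,"y":471,"z":-197,"roll":-0.334,"hand":1},{"x":444,"y":471,"z":-197,"roll":-0.334,"hand":1},{"x":444,"y":471,"z":-197,"roll":-0.334,"hand":1},{"x":444,"y":471,"z":-197,"roll":-0.334,"hand":1},{"x":444,"y":471,"z":-197,"roll":-0.334,"hand":1},{"x":444,"y":471,"z":-197,"roll":-0.334,"hand":1}]}}

```text
time_s: 1.15
position: [0.3573, 0.2487, 0.3871]
orientation: [[1.0, 0.001, 0.0], [0.001, -1.0, 0.0], [0.0, -0.0, -1.0]]
contact_force: [0.4, 0.8, -0.4]
opening: 0.0871
finger_force: 0.0
```

```bash
python3 -c "
from h import *
go(.47,0,.42,0)"
```

```text
t 1.15 cur [0.3573 0.2487 0.3871] yaw 0.001 q6 0.59 -> x 112 y 249 z -33 roll 0.001 rows 6.6
```

Emit:
{"api": "carry_out", "payload": {"steps": [{"x":112,"y":249,"z":-33,"roll":0,"hand":1},{"x":112,"y":249,"z":-33,"roll":0,"hand":1},{"x":112,"y":249,"z":-33,"roll":0,"hand":1},{"x":112,"y":249,"z":-33,"roll":0,"hand":1},{"x":112,"y":249,"z":-33,"roll":0,"hand":1},{"x":112,"y":249,"z":-33,"roll":0,"hand":1},{"x":112,"y":249,"z":-33,"roll":0,"hand":1},{"x":112,"y":249,"z":-33,"roll":0,"hand":1},{"x":112,"y":249,"z":-33,"roll":0,"hand":1}]}}

```text
time_s: 1.9
position: [0.4695, 0.0007, 0.4193]
orientation: [[1.0, -0.003, -0.001], [-0.003, -1.0, 0.0], [-0.001, -0.0, -1.0]]
contact_force: [-0.3, 1.0, -0.1]
opening: 0.0868
finger_force: 0.0
```

Run:
```python
from h import *
from station import r
go(.47,0,.42,0)
c=r.capture("wrist");pickle.dump(c,open("w1.pkl","wb"));cv2.imwrite("pics/w1.png",c["pixels"][:,:,::-1])
```

```text
t 1.90 cur [0.4695 0.0007 0.4193] yaw -0.003 q6 1.22 -> x 1 y 1 z -1 roll -0.003 rows 0.0
```

View pics/w1.png

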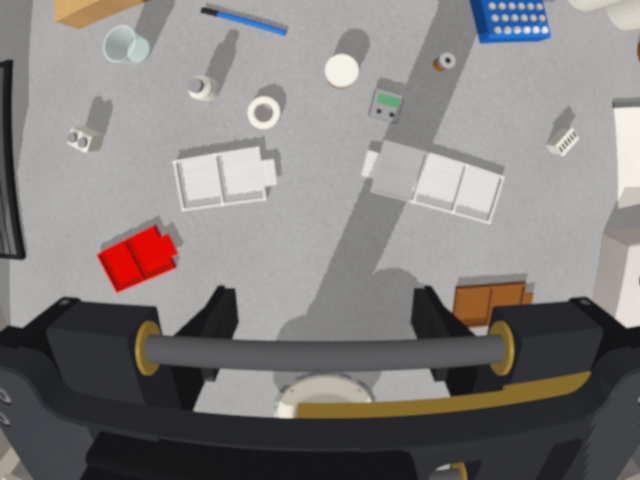

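Everything is visible here: bottle (203,87), jar (342,70), vial (446,62), cassette (84,139), cuvettes (565,140), tray_two (222,178) with its tab at (270,172), tray_three (437,180) with its tab at (370,163). I'll rectify crops at each top height to measure precisely.

Run:
```python
from h import *
c=pickle.load(open("w1.pkl","rb"))
L=[("cas",80,139,.052),("bot",205,85,.075),("jar",342,68,.046),("vial",448,60,.044),("cuv",569,139,.036),("t2",222,178,.014),("t3",437,180,.014)]
o=np.zeros((590,800,3),np.uint8);px=0;py=0;H=.05
pos=[(0,0),(200,0),(400,0),(600,0),(0,200),(200,200),(480,200)]
for (n,u,v,z),(X,Y) in zip(L,pos):
    x,y=hit(c,u,v,z,True).round(3); 
    if n[0]!="t": hx=hy=.05;res=.0005
    else: hx=.09;hy=.1 if n=="t2" else .14;res=.0007 if n=="t2" else .0009
    im=topdown(c,x-hx,x+hx,y-hy,y+hy,res,z,True).copy();h,w=im.shape[:2]
    for k in range(-14,15):
        p=int(w/2+k*.01/res); 
        if 0<=p<w: cv2.line(im,(p,0),(p,8 if k%5 else 16),(0,0,255),1)
        p=int(h/2+k*.01/res)
        if 0<=p<h: cv2.line(im,(0,p),(8 if k%5 else 16,p),(0,0,255),1)
    print(n,x,y,im.shape,"at",X,Y,res); h=min(h,590-Y);w=min(w,800-X);o[Y:Y+h,X:X+w]=im[:h,:w]
for n,P in(("t2",[(174,160),(262,146),(266,203),(181,210)]),("t3",[(379,141),(503,179),(490,222),(372,185)])): print(n,[hit(c,*p,.014,True).round(4).tolist() for p in P])
cv2.imwrite("pics/td1.png",o)
```

```text
cas 0.564 0.401 (201, 200, 3) at 0 0 0.0005
bot 0.621 0.165 (201, 201, 3) at 200 0 0.0005
jar 0.641 -0.024 (201, 200, 3) at 400 0 0.0005
vial 0.663 -0.181 (201, 200, 3) at 600 0 0.0005
cuv 0.563 -0.412 (201, 200, 3) at 0 200 0.0005
t2 0.48 0.162 (258, 286, 3) at 200 200 0.0007
t3 0.476 -0.177 (200, 312, 3) at 480 200 0.0009
t2 [[0.5127, 0.2422], [0.5278, 0.0959], [0.4382, 0.0926], [0.4297, 0.2368]]
t3 [[0.5347, -0.0824], [0.4829, -0.2955], [0.4087, -0.2786], [0.4662, -0.0729]]
```

View pics/td1.png

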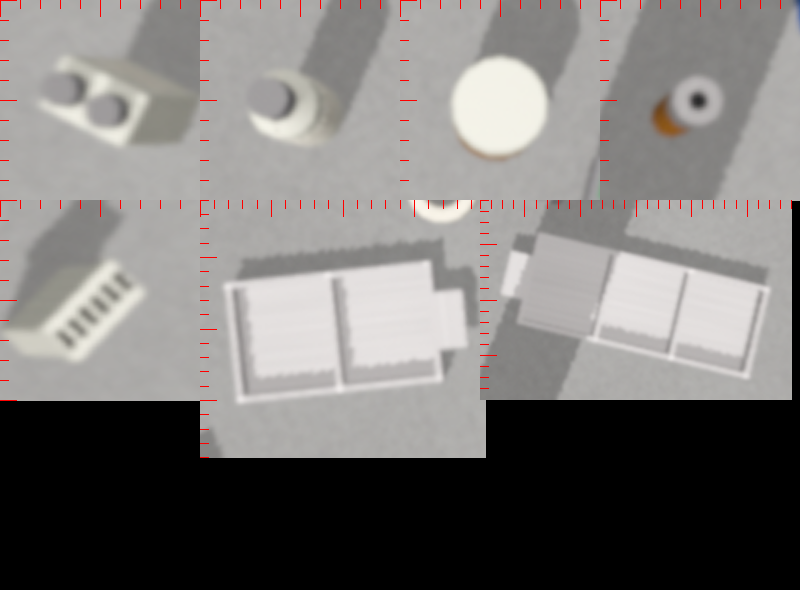

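Run:
```python
from h import *
d=pickle.load(open("cap0.pkl","rb"));ims=[]
a=np.linspace(0,6.3,40)
def circ(x,y,z,r):return np.c_[x+r*np.cos(a),y+r*np.sin(a),0*a+z]
def box(x,y,z,l,w,h):
    c,s=np.cos(h),np.sin(h);q=np.array([(1,1),(1,-1),(-1,-1),(-1,1),(1,1)])*[l/2,w/2]
    return np.c_[x+q[:,0]*c-q[:,1]*s,y+q[:,0]*s+q[:,1]*c,q[:,0]*0+z]
C=[circ(.6225,.179,.052,.018),circ(.6225,.179,0,.018),circ(.638,-.024,.046,.024),circ(.638,-.024,0,.023),circ(.6625,-.1795,.044,.012),circ(.6625,-.1795,0,.011),
box(.5645,.408,.044,.048,.03,1.11),box(.5645,.408,0,.048,.03,1.11),box(.5575,-.41,.036,.048,.024,-.785),box(.5575,-.41,0,.048,.018,-.785),
box(.4777,.1678,.014,.144,.084,-1.466),box(.471,-.1835,.014,.214,.084,1.341),box(.4777,.1678,0,.144,.084,-1.466),box(.471,-.1835,0,.214,.084,1.341)]
o=np.zeros((600,800,3),np.uint8)
R=[("scene",400,145,90,115,0,0,3),("scene",140,340,80,70,540,360,3),("scene",310,225,95,120,280,0,2.8),("scene",160,225,150,100,0,345,2.4),("side",85,340,75,60,560,0,3),("side",215,185,210,155,360,370,1.3),("side",185,235,40,60,560,190,3),("side",285,150,130,60,0,0,0)]
for n,x,y,w,h,X,Y,s in R:
    if not s: continue
    im=cv2.resize(d[n]["pixels"][y:y+h,x:x+w],None,fx=s,fy=s,interpolation=2)[:,:,::-1].copy()
    for P in C: cv2.polylines(im,[((proj(d[n],P)-[x,y]+.5)*s).astype(int)],False,(0,0,255),1)
    hh,ww=min(im.shape[0],600-Y),min(im.shape[1],800-X);o[Y:Y+hh,X:X+ww]=im[:hh,:ww]
cv2.imwrite("pics/ov.png",o)
go(.6225,.179,.15,-1.466)
```

```text
t 1.95 cur [0.4692 0.0016 0.4194] yaw -0.001 q6 1.22 -> x 153 y -178 z 269 roll 1.465 rows 11.7
```

View pics/ov.png

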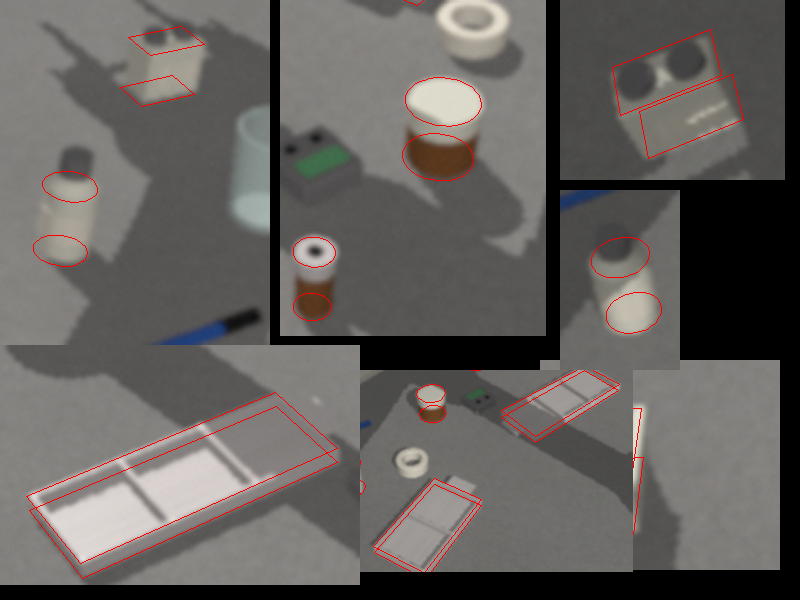

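The overlays fit within about 3 mm; the bottle and cassette shift slightly, to (.625,.182) and (.566,.410). Bottle first.

Emit:
{"api": "carry_out", "payload": {"squeeze": 20, "steps": [{"x":156,"y":-180,"z":200,"roll":1.465,"hand":1},{"x":156,"y":-180,"z":200,"roll":1.465,"hand":1},{"x":156,"y":-180,"z":200,"roll":1.465,"hand":1},{"x":156,"y":-180,"z":200,"roll":1.465,"hand":1},{"x":156,"y":-180,"z":200,"roll":1.465,"hand":1},{"x":156,"y":-180,"z":200,"roll":1.465,"hand":1},{"x":156,"y":-180,"z":200,"roll":1.465,"hand":1},{"x":156,"y":-180,"z":200,"roll":1.465,"hand":1},{"x":156,"y":-180,"z":240,"roll":1.465,"hand":1},{"x":156,"y":-180,"z":270,"roll":1.465,"hand":1},{"x":156,"y":-180,"z":300,"roll":1.465,"hand":1},{"x":156,"y":-180,"z":300,"roll":1.465,"hand":1}]}}

```text
time_s: 2.95
position: [0.6199, 0.1821, 0.112]
orientation: [[0.101, -0.995, -0.013], [-0.995, -0.101, -0.005], [0.003, 0.014, -1.0]]
contact_force: [0.1, -0.7, -1.1]
opening: 0.0869
finger_force: 0.0
```

```bash
python3 -c "
from h import *
go(.625,.182,.019,-1.466)"
```

```text
t 2.95 cur [0.6199 0.1821 0.112 ] yaw -1.469 q6 -0.43 -> x 0 y -6 z 93 roll -0.003 rows 2.2
```

Emit:
{"api": "carry_out", "payload": {"steps": [{"x":0,"y":0,"z":35,"roll":0,"hand":1},{"x":0,"y":0,"z":70,"roll":0,"hand":1},{"x":0,"y":0,"z":99,"roll":0,"hand":1},{"x":0,"y":0,"z":99,"roll":0,"hand":1},{"x":0,"y":0,"z":99,"roll":0,"hand":0},{"x":0,"y":0,"z":99,"roll":0,"hand":0},{"x":0,"y":0,"z":99,"roll":0,"hand":0},{"x":0,"y":0,"z":99,"roll":0,"hand":0},{"x":0,"y":0,"z":99,"roll":0,"hand":0},{"x":0,"y":0,"z":99,"roll":0,"hand":0},{"x":0,"y":0,"z":99,"roll":0,"hand":0},{"x":0,"y":0,"z":99,"roll":0,"hand":0}]}}

```text
time_s: 3.95
position: [0.6254, 0.1818, 0.0212]
orientation: [[0.106, -0.994, 0.0], [-0.994, -0.106, 0.0], [-0.0, -0.001, -1.0]]
contact_force: [0.2, -0.4, -0.7]
opening: 0.0415
finger_force: 0.0
```

```bash
python3 -c "
from h import *
go(.474,.2026,.09,-1.466)"
```

```text
t 3.95 cur [0.6254 0.1818 0.0212] yaw -1.465 q6 -0.42 -> x -37 y 148 z -69 roll 0.001 rows 4.0
```

Emit:
{"api": "carry_out", "payload": {"steps": [{"x":0,"y":0,"z":0,"roll":0,"hand":0},{"x":0,"y":0,"z":0,"roll":0,"hand":0},{"x":0,"y":0,"z":0,"roll":0,"hand":0},{"x":0,"y":0,"z":-25,"roll":0,"hand":0},{"x":0,"y":0,"z":-60,"roll":0,"hand":0},{"x":-10,"y":38,"z":-60,"roll":0,"hand":0},{"x":-19,"y":75,"z":-60,"roll":0,"hand":0},{"x":-28,"y":112,"z":-60,"roll":0,"hand":0},{"x":-35,"y":140,"z":-60,"roll":0,"hand":0},{"x":-38,"y":148,"z":-60,"roll":0,"hand":0},{"x":-38,"y":148,"z":-60,"roll":0,"hand":0},{"x":-38,"y":148,"z":-60,"roll":0,"hand":0}]}}

```text
time_s: 4.95
position: [0.4749, 0.2047, 0.0813]
orientation: [[0.107, -0.994, 0.002], [-0.994, -0.107, 0.001], [-0.001, -0.002, -1.0]]
contact_force: [0.6, -0.4, -0.3]
opening: 0.0353
finger_force: 20.0
```

```bash
python3 -c "
from h import *
go(.474,.2026,.0265,-1.466)"
```

```text
t 4.95 cur [0.4749 0.2047 0.0813] yaw -1.463 q6 -0.61 -> x 2 y 1 z 55 roll 0.003 rows 1.3
```

Emit:
{"api": "carry_out", "payload": {"steps": [{"x":2,"y":0,"z":30,"roll":0,"hand":0},{"x":2,"y":0,"z":48,"roll":0,"hand":0},{"x":2,"y":0,"z":55,"roll":0,"hand":0},{"x":2,"y":0,"z":55,"roll":0,"hand":0},{"x":2,"y":0,"z":55,"roll":0,"hand":0.65},{"x":2,"y":0,"z":55,"roll":0,"hand":0.65},{"x":2,"y":0,"z":55,"roll":0,"hand":0.65},{"x":2,"y":0,"z":55,"roll":0,"hand":0.65},{"x":2,"y":0,"z":20,"roll":0,"hand":0.65},{"x":2,"y":0,"z":-20,"roll":0,"hand":0.65},{"x":2,"y":0,"z":-40,"roll":0,"hand":0.65},{"x":2,"y":0,"z":-40,"roll":0,"hand":1}]}}

```text
time_s: 5.95
position: [0.4775, 0.2042, 0.1266]
orientation: [[0.107, -0.994, 0.01], [-0.994, -0.107, 0.007], [-0.006, -0.011, -1.0]]
contact_force: [-0.1, 0.7, 0.6]
opening: 0.059
finger_force: 0.0
```

```bash
python3 -c "
from h import *
go(.638,-.024,.1,-2)"
```

```text
t 5.95 cur [0.4775 0.2042 0.1266] yaw -1.463 q6 -0.61 -> x 244 y -135 z 27 roll 0.537 rows 6.7
```

Emit:
{"api": "carry_out", "payload": {"steps": [{"x":244,"y":-138,"z":20,"roll":0.537,"hand":1},{"x":244,"y":-138,"z":20,"roll":0.537,"hand":1},{"x":244,"y":-138,"z":20,"roll":0.537,"hand":1},{"x":244,"y":-138,"z":20,"roll":0.537,"hand":1},{"x":244,"y":-138,"z":20,"roll":0.537,"hand":1},{"x":244,"y":-138,"z":20,"roll":0.537,"hand":1},{"x":244,"y":-138,"z":20,"roll":0.537,"hand":1},{"x":244,"y":-138,"z":20,"roll":0.537,"hand":1},{"x":244,"y":-138,"z":20,"roll":0.537,"hand":1},{"x":244,"y":-138,"z":20,"roll":0.537,"hand":1}]}}

```text
time_s: 6.78
position: [0.6367, -0.026, 0.1002]
orientation: [[-0.418, -0.908, -0.001], [-0.908, 0.418, 0.0], [0.0, 0.001, -1.0]]
contact_force: [-0.5, 0.5, -0.3]
opening: 0.0867
finger_force: 0.0
```

```bash
python3 -c "
from h import *
go(.638,-.024,.021,-2)"
```

```text
t 6.78 cur [ 0.6367 -0.026   0.1002] yaw -2.002 q6 -0.64 -> x -2 y -0 z 79 roll -0.002 rows 1.9
```

Emit:
{"api": "carry_out", "payload": {"steps": [{"x":-2,"y":-1,"z":35,"roll":0,"hand":1},{"x":-2,"y":-1,"z":65,"roll":0,"hand":1},{"x":-2,"y":-1,"z":79,"roll":0,"hand":0.9},{"x":-2,"y":-1,"z":79,"roll":0,"hand":0},{"x":-2,"y":-1,"z":79,"roll":0,"hand":0},{"x":-2,"y":-1,"z":79,"roll":0,"hand":0},{"x":-2,"y":-1,"z":79,"roll":0,"hand":0},{"x":-2,"y":-1,"z":79,"roll":0,"hand":0},{"x":-2,"y":-1,"z":79,"roll":0,"hand":0},{"x":-2,"y":-1,"z":79,"roll":0,"hand":0},{"x":-2,"y":-1,"z":79,"roll":0,"hand":0},{"x":-2,"y":-1,"z":79,"roll":0,"hand":0}]}}

```text
time_s: 7.78
position: [0.6397, -0.0244, 0.0231]
orientation: [[-0.418, -0.909, 0.002], [-0.909, 0.418, 0.0], [-0.001, -0.001, -1.0]]
contact_force: [-1.3, 1.5, 6.1]
opening: 0.0473
finger_force: 20.0
```

```bash
python3 -c "
from h import *
go(.4814,.133,.081,-1.466)"
```

```text
t 7.78 cur [ 0.6397 -0.0244  0.0231] yaw -2.002 q6 -0.65 -> x -77 y 209 z -58 roll -0.536 rows 5.5
```

Emit:
{"api": "carry_out", "payload": {"steps": [{"x":0,"y":0,"z":-25,"roll":0,"hand":0},{"x":0,"y":0,"z":-58,"roll":0,"hand":0},{"x":-13,"y":36,"z":-58,"roll":-0.1,"hand":0},{"x":-27,"y":72,"z":-58,"roll":-0.2,"hand":0},{"x":-40,"y":108,"z":-58,"roll":-0.3,"hand":0},{"x":-53,"y":144,"z":-58,"roll":-0.4,"hand":0},{"x":-66,"y":180,"z":-58,"roll":-0.5,"hand":0},{"x":-77,"y":209,"z":-58,"roll":-0.536,"hand":0},{"x":-77,"y":209,"z":-58,"roll":-0.536,"hand":0},{"x":-77,"y":209,"z":-58,"roll":-0.536,"hand":0},{"x":-77,"y":209,"z":-58,"roll":-0.536,"hand":0}]}}

```text
time_s: 8.7
position: [0.4817, 0.1327, 0.0799]
orientation: [[0.105, -0.994, 0.0], [-0.994, -0.105, 0.0], [-0.0, -0.0, -1.0]]
contact_force: [0.5, 0.1, -0.5]
opening: 0.0474
finger_force: 20.0
```

```bash
python3 -c "
from h import *
go(.4814,.133,.028,-1.466)"
```

```text
t 8.70 cur [0.4817 0.1327 0.0799] yaw -1.466 q6 -0.49 -> x -0 y 0 z 52 roll 0.000 rows 1.2
```

Emit:
{"api": "carry_out", "payload": {"steps": [{"x":0,"y":0,"z":30,"roll":0,"hand":0},{"x":0,"y":0,"z":45,"roll":0,"hand":0},{"x":0,"y":0,"z":52,"roll":0,"hand":0},{"x":0,"y":0,"z":52,"roll":0,"hand":0},{"x":0,"y":0,"z":52,"roll":0,"hand":0}]}}

```text
time_s: 9.12
position: [0.4823, 0.132, 0.0276]
orientation: [[0.103, -0.995, 0.0], [-0.995, -0.103, -0.0], [0.0, -0.0, -1.0]]
contact_force: [-0.4, 0.6, -1.5]
opening: 0.0474
finger_force: 20.0
```

Run:
```python
from h import *
from station import r
go(.4814,.133,.028,-1.466)
S=r.capture("scene")["pixels"];D=r.capture("side")["pixels"]
o=np.hstack([cv2.resize(S[140:260,305:425],(400,400),interpolation=2),cv2.resize(D[230:350,200:320],(400,400),interpolation=2)])
cv2.imwrite("pics/p1.png",o[:,:,::-1])
```

```text
t 9.12 cur [0.4823 0.132  0.0276] yaw -1.467 q6 -0.49 -> x -1 y 1 z -0 roll -0.001 rows 0.0
```

View pics/p1.png

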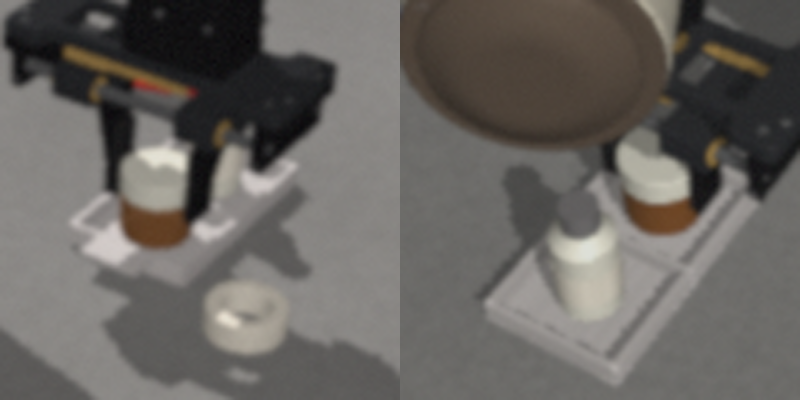

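The bottle stands upright in its compartment and the jar is held just over the one next to the tab. Lower slightly and release.

Emit:
{"api": "carry_out", "payload": {"steps": [{"x":0,"y":0,"z":2,"roll":0,"hand":0},{"x":0,"y":0,"z":2,"roll":0,"hand":0},{"x":0,"y":0,"z":2,"roll":0,"hand":0.8},{"x":0,"y":0,"z":2,"roll":0,"hand":0.8},{"x":0,"y":0,"z":2,"roll":0,"hand":0.8},{"x":0,"y":0,"z":2,"roll":0,"hand":0.8},{"x":0,"y":0,"z":-30,"roll":0,"hand":0.8},{"x":0,"y":0,"z":-70,"roll":0,"hand":0.8},{"x":0,"y":0,"z":-100,"roll":0,"hand":0.8},{"x":0,"y":0,"z":-100,"roll":0,"hand":0.8}]}}

```text
time_s: 10.05
position: [0.4854, 0.1347, 0.1345]
orientation: [[0.107, -0.994, 0.012], [-0.994, -0.107, 0.006], [-0.005, -0.013, -1.0]]
contact_force: [0.0, 0.5, 0.2]
opening: 0.0695
finger_force: 0.0
```

```bash
python3 -c "
from h import *
go(.566,.410,.12,-.46)"
```

```text
t 10.05 cur [0.4854 0.1347 0.1345] yaw -1.464 q6 -0.49 -> x -265 y -109 z 17 roll -1.004 rows 8.0
```

Emit:
{"api": "carry_out", "payload": {"steps": [{"x":-267,"y":-113,"z":8,"roll":-1.005,"hand":1},{"x":-267,"y":-113,"z":8,"roll":-1.005,"hand":1},{"x":-267,"y":-113,"z":8,"roll":-1.005,"hand":1},{"x":-267,"y":-113,"z":8,"roll":-1.005,"hand":1},{"x":-267,"y":-113,"z":8,"roll":-1.005,"hand":1},{"x":-267,"y":-113,"z":8,"roll":-1.005,"hand":1},{"x":-267,"y":-113,"z":8,"roll":-1.005,"hand":1},{"x":-267,"y":-113,"z":8,"roll":-1.005,"hand":1},{"x":-267,"y":-113,"z":8,"roll":-1.005,"hand":1},{"x":-267,"y":-113,"z":8,"roll":-1.005,"hand":1},{"x":-267,"y":-113,"z":8,"roll":-1.005,"hand":1},{"x":-267,"y":-113,"z":8,"roll":-1.005,"hand":1}]}}

```text
time_s: 11.05
position: [0.5657, 0.4088, 0.1204]
orientation: [[0.894, -0.447, 0.0], [-0.447, -0.894, 0.0], [0.0, -0.0, -1.0]]
contact_force: [-0.1, -0.0, 1.2]
opening: 0.0869
finger_force: 0.0
```

```bash
python3 -c "
from h import *
go(.566,.410,.021,-.46)"
```

```text
t 11.05 cur [0.5657 0.4088 0.1204] yaw -0.464 q6 0.25 -> x -0 y -1 z 99 roll -0.004 rows 2.4
```

Emit:
{"api": "carry_out", "payload": {"steps": [{"x":0,"y":-1,"z":40,"roll":0,"hand":1},{"x":0,"y":-1,"z":75,"roll":0,"hand":1},{"x":0,"y":-1,"z":101,"roll":0,"hand":1},{"x":0,"y":-1,"z":101,"roll":0,"hand":0},{"x":0,"y":-1,"z":101,"roll":0,"hand":0},{"x":0,"y":-1,"z":101,"roll":0,"hand":0},{"x":0,"y":-1,"z":101,"roll":0,"hand":0},{"x":0,"y":-1,"z":101,"roll":0,"hand":0},{"x":0,"y":-1,"z":101,"roll":0,"hand":0},{"x":0,"y":-1,"z":101,"roll":0,"hand":0},{"x":0,"y":-1,"z":101,"roll":0,"hand":0},{"x":0,"y":-1,"z":101,"roll":0,"hand":0}]}}

```text
time_s: 12.05
position: [0.5665, 0.4112, 0.0201]
orientation: [[0.896, -0.444, 0.001], [-0.444, -0.896, 0.001], [0.001, -0.001, -1.0]]
contact_force: [-1.0, 0.2, 5.3]
opening: 0.0478
finger_force: 20.0
```

```bash
python3 -c "
from h import *
go(.487,-.1153,.13,-1.8)"
```

```text
t 12.05 cur [0.5665 0.4112 0.0201] yaw -0.460 q6 0.25 -> x 163 y 507 z -110 roll 1.340 rows 13.0
```

Emit:
{"api": "carry_out", "payload": {"steps": [{"x":0,"y":0,"z":-30,"roll":0,"hand":0},{"x":0,"y":0,"z":-70,"roll":0,"hand":0},{"x":0,"y":0,"z":-110,"roll":0,"hand":0},{"x":12,"y":38,"z":-110,"roll":0.1,"hand":0},{"x":24,"y":76,"z":-110,"roll":0.2,"hand":0},{"x":36,"y":114,"z":-110,"roll":0.3,"hand":0},{"x":49,"y":152,"z":-110,"roll":0.4,"hand":0},{"x":61,"y":190,"z":-110,"roll":0.5,"hand":0},{"x":73,"y":228,"z":-110,"roll":0.6,"hand":0},{"x":85,"y":266,"z":-110,"roll":0.7,"hand":0},{"x":98,"y":304,"z":-110,"roll":0.8,"hand":0},{"x":110,"y":342,"z":-110,"roll":0.9,"hand":0}]}}

```text
time_s: 13.05
position: [0.5119, 0.0539, 0.1287]
orientation: [[0.204, -0.979, 0.0], [-0.979, -0.204, 0.0], [-0.0, -0.0, -1.0]]
contact_force: [1.0, -0.4, -0.4]
opening: 0.0481
finger_force: 20.0
```

```bash
python3 -c "
from h import *
go(.487,-.1153,.08,-1.8)"
```

```text
t 13.05 cur [0.5119 0.0539 0.1287] yaw -1.365 q6 -0.22 -> x 161 y 59 z 49 roll 0.435 rows 4.3
```

Emit:
{"api": "carry_out", "payload": {"steps": [{"x":38,"y":14,"z":0,"roll":0.11,"hand":0},{"x":76,"y":28,"z":0,"roll":0.22,"hand":0},{"x":114,"y":42,"z":10,"roll":0.33,"hand":0},{"x":150,"y":55,"z":20,"roll":0.435,"hand":0},{"x":161,"y":59,"z":49,"roll":0.435,"hand":0},{"x":161,"y":59,"z":49,"roll":0.435,"hand":0},{"x":161,"y":59,"z":49,"roll":0.435,"hand":0},{"x":161,"y":59,"z":49,"roll":0.435,"hand":0}]}}

```text
time_s: 13.72
position: [0.4894, -0.1137, 0.0804]
orientation: [[-0.222, -0.975, 0.001], [-0.975, 0.222, -0.0], [0.0, -0.001, -1.0]]
contact_force: [0.5, 1.3, -1.0]
opening: 0.0477
finger_force: 20.0
```

```bash
python3 -c "
from h import *
go(.487,-.1153,.025,-1.8)"
```

```text
t 13.72 cur [ 0.4894 -0.1137  0.0804] yaw -1.795 q6 -0.32 -> x 2 y 2 z 55 roll 0.005 rows 1.3
```

Emit:
{"api": "carry_out", "payload": {"steps": [{"x":2,"y":2,"z":30,"roll":0.005,"hand":0},{"x":2,"y":2,"z":45,"roll":0.005,"hand":0},{"x":2,"y":2,"z":54,"roll":0.005,"hand":0},{"x":2,"y":2,"z":55,"roll":0.005,"hand":0},{"x":2,"y":2,"z":56,"roll":0.005,"hand":0.8},{"x":2,"y":2,"z":56,"roll":0.005,"hand":0.8},{"x":2,"y":2,"z":56,"roll":0.005,"hand":0.8},{"x":2,"y":2,"z":56,"roll":0.005,"hand":0.8},{"x":2,"y":2,"z":30,"roll":0.005,"hand":0.8},{"x":2,"y":2,"z":-5,"roll":0.005,"hand":0.8},{"x":2,"y":2,"z":-40,"roll":0.005,"hand":0.6},{"x":2,"y":2,"z":-40,"roll":0.005,"hand":0.55}]}}

```text
time_s: 14.72
position: [0.4912, -0.1159, 0.1273]
orientation: [[-0.226, -0.974, 0.015], [-0.974, 0.226, -0.001], [-0.003, -0.015, -1.0]]
contact_force: [1.1, -0.8, 0.8]
opening: 0.0624
finger_force: 0.0
```

```bash
python3 -c "
from h import *
go(.6625,-.1795,.1,-1.8)"
```

```text
t 14.72 cur [ 0.4912 -0.1159  0.1273] yaw -1.799 q6 -0.32 -> x 23 y -181 z 30 roll 0.001 rows 4.4
```

Emit:
{"api": "carry_out", "payload": {"steps": [{"x":23,"y":-183,"z":20,"roll":0,"hand":0.55},{"x":23,"y":-183,"z":20,"roll":0,"hand":0.55},{"x":23,"y":-183,"z":20,"roll":0,"hand":0.55},{"x":23,"y":-183,"z":20,"roll":0,"hand":0.55},{"x":23,"y":-183,"z":20,"roll":0,"hand":0.55},{"x":23,"y":-183,"z":20,"roll":0,"hand":0.55},{"x":23,"y":-183,"z":20,"roll":0,"hand":0.55},{"x":23,"y":-183,"z":20,"roll":0,"hand":0.55}]}}

```text
time_s: 15.38
position: [0.6583, -0.1796, 0.0998]
orientation: [[-0.228, -0.974, -0.001], [-0.974, 0.228, 0.0], [-0.0, 0.001, -1.0]]
contact_force: [0.1, 0.0, -0.6]
opening: 0.0481
finger_force: 0.0
```

Run:
```python
from h import *
from station import r
go(.6625,-.1795,.019,-1.8)
W=r.capture("wrist")["pixels"];S=r.capture("scene")["pixels"]
o=np.hstack([cv2.resize(W,(480,360)),cv2.resize(S[240:360,270:370],(300,360),interpolation=2)])
cv2.imwrite("pics/p2.png",o[:,:,::-1])
```

```text
t 15.38 cur [ 0.6583 -0.1796  0.0998] yaw -1.801 q6 -0.20 -> x -1 y -4 z 81 roll -0.001 rows 1.9
```

View pics/p2.png

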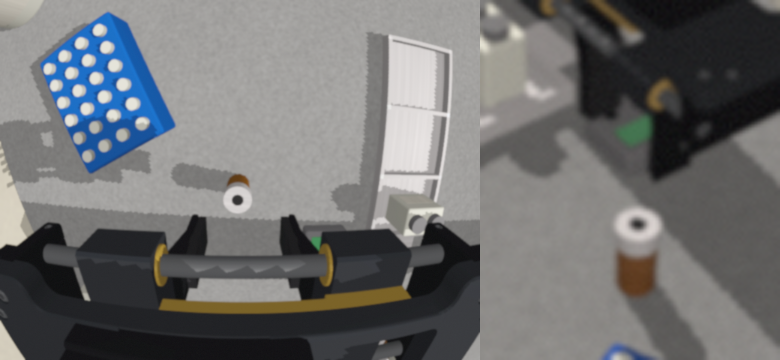

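The wrist view shows the vial cap at about (316,267) full-scale pixels, and the cassette in the tab-end compartment. I'll check the vial position from this close view.

Run:
```python
from h import *
from station import r
c=r.capture("wrist")
print(hit(c,316,267,.044,True),proj(c,[[.6625,-.1795,.044],[.6585,-.1795,.1]],True))
```

```text
[ 0.66347737 -0.17893396] [[317.29133282 265.86275705]
 [323.31025399 305.17637445]]
```

Emit:
{"api": "carry_out", "payload": {"squeeze": 12, "steps": [{"x":-1,"y":-5,"z":20,"roll":0,"hand":0.55},{"x":-1,"y":-5,"z":50,"roll":0,"hand":0.55},{"x":-1,"y":-5,"z":80,"roll":0,"hand":0.55},{"x":-1,"y":-5,"z":80,"roll":0,"hand":0},{"x":-1,"y":-5,"z":80,"roll":0,"hand":0},{"x":-1,"y":-5,"z":80,"roll":0,"hand":0},{"x":-1,"y":-5,"z":80,"roll":0,"hand":0},{"x":-1,"y":-5,"z":80,"roll":0,"hand":0},{"x":-1,"y":-5,"z":80,"roll":0,"hand":0},{"x":-1,"y":-5,"z":80,"roll":0,"hand":0}]}}

```text
time_s: 16.37
position: [0.6656, -0.1801, 0.0224]
orientation: [[-0.227, -0.974, 0.004], [-0.974, 0.227, -0.001], [-0.0, -0.004, -1.0]]
contact_force: [-0.8, 0.6, 6.6]
opening: 0.0234
finger_force: 11.9
```

```bash
python3 -c "
from h import *
go(.471,-.1835,.08,-1.8)"
```

```text
t 16.37 cur [ 0.6656 -0.1801  0.0224] yaw -1.800 q6 -0.20 -> x 48 y 188 z -58 roll -0.000 rows 4.9
```

Emit:
{"api": "carry_out", "payload": {"steps": [{"x":0,"y":0,"z":-30,"roll":0,"hand":0},{"x":0,"y":0,"z":-65,"roll":0,"hand":0},{"x":10,"y":38,"z":-65,"roll":0,"hand":0},{"x":20,"y":76,"z":-65,"roll":0,"hand":0},{"x":30,"y":114,"z":-65,"roll":0,"hand":0},{"x":39,"y":152,"z":-65,"roll":0,"hand":0},{"x":46,"y":180,"z":-65,"roll":0,"hand":0},{"x":48,"y":188,"z":-60,"roll":0,"hand":0},{"x":48,"y":188,"z":-60,"roll":0,"hand":0},{"x":48,"y":188,"z":-60,"roll":0,"hand":0}]}}

```text
time_s: 17.2
position: [0.4711, -0.1839, 0.0804]
orientation: [[-0.228, -0.974, 0.002], [-0.974, 0.228, -0.0], [0.0, -0.002, -1.0]]
contact_force: [-0.0, 0.7, 0.0]
opening: 0.0234
finger_force: 11.9
```

```bash
python3 -c "
from h import *
go(.471,-.1835,.0275,-1.8)"
```

```text
t 17.20 cur [ 0.4711 -0.1839  0.0804] yaw -1.800 q6 -0.18 -> x -0 y 0 z 53 roll -0.000 rows 1.3
```

Emit:
{"api": "carry_out", "payload": {"steps": [{"x":0,"y":0,"z":25,"roll":0,"hand":0},{"x":0,"y":0,"z":42,"roll":0,"hand":0},{"x":0,"y":0,"z":51,"roll":0,"hand":0},{"x":0,"y":0,"z":53,"roll":0,"hand":0},{"x":0,"y":0,"z":54,"roll":0,"hand":0},{"x":0,"y":0,"z":54,"roll":0,"hand":0.5},{"x":0,"y":0,"z":54,"roll":0,"hand":0.5},{"x":0,"y":0,"z":54,"roll":0,"hand":0.5},{"x":0,"y":0,"z":54,"roll":0,"hand":0.5},{"x":0,"y":0,"z":25,"roll":0,"hand":0.5},{"x":0,"y":0,"z":-10,"roll":0,"hand":0.5},{"x":0,"y":0,"z":-40,"roll":0,"hand":1}]}}

```text
time_s: 18.2
position: [0.4702, -0.1839, 0.1215]
orientation: [[-0.228, -0.974, 0.0], [-0.974, 0.228, -0.0], [0.0, -0.0, -1.0]]
contact_force: [-0.2, 0.1, 0.6]
opening: 0.0458
finger_force: 0.0
```

```bash
python3 -c "
from h import *
go(.5575,-.41,.1,-2.356)"
```

```text
t 18.20 cur [ 0.4702 -0.1839  0.1215] yaw -1.800 q6 -0.18 -> x 200 y -136 z 22 roll 0.556 rows 5.8
```

Emit:
{"api": "carry_out", "payload": {"steps": [{"x":200,"y":-136,"z":20,"roll":0.556,"hand":1},{"x":200,"y":-136,"z":20,"roll":0.556,"hand":1},{"x":200,"y":-136,"z":20,"roll":0.556,"hand":1},{"x":200,"y":-136,"z":20,"roll":0.556,"hand":1},{"x":200,"y":-136,"z":20,"roll":0.556,"hand":1},{"x":200,"y":-136,"z":20,"roll":0.556,"hand":1},{"x":200,"y":-136,"z":20,"roll":0.556,"hand":1},{"x":200,"y":-136,"z":20,"roll":0.556,"hand":1},{"x":200,"y":-136,"z":20,"roll":0.556,"hand":1},{"x":200,"y":-136,"z":20,"roll":0.556,"hand":1}]}}

```text
time_s: 19.03
position: [0.5568, -0.4084, 0.1003]
orientation: [[-0.707, -0.707, 0.0], [-0.707, 0.707, 0.0], [-0.0, 0.0, -1.0]]
contact_force: [-0.3, -0.1, -0.4]
opening: 0.0869
finger_force: 0.0
```

Run:
```python
from h import *
from station import r
go(.5575,-.41,.017,-2.356)
c=r.capture("wrist")
cv2.imwrite("pics/p3.png",c["pixels"][100:400,100:540,::-1])
pickle.dump(c,open("w3.pkl","wb"))
```

```text
t 19.03 cur [ 0.5568 -0.4084  0.1003] yaw -2.356 q6 -0.39 -> x 1 y -2 z 83 roll 0.000 rows 2.0
```

View pics/p3.png

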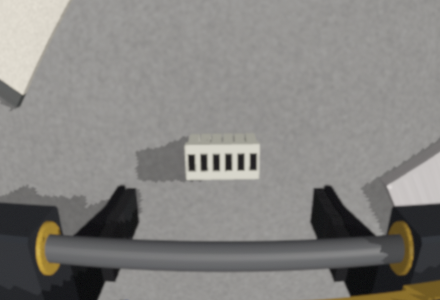

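The strip sits square between the fingers, its top centred at about (322,261) in full-image pixels.

Run:
```python
from h import *
c=pickle.load(open("w3.pkl","rb"));p=hit(c,322,261,.036,True);print(p);go(*p,.017,-2.356)
```

```text
[ 0.55783471 -0.40909529]
t 19.08 cur [ 0.557  -0.4083  0.1006] yaw -2.355 q6 -0.39 -> x -0 y -1 z 84 roll 0.001 rows 2.0
```

Emit:
{"api": "carry_out", "payload": {"steps": [{"x":0,"y":-1,"z":35,"roll":0,"hand":1},{"x":0,"y":-1,"z":65,"roll":0,"hand":1},{"x":0,"y":-1,"z":84,"roll":0,"hand":1},{"x":0,"y":-1,"z":84,"roll":0,"hand":0},{"x":0,"y":-1,"z":84,"roll":0,"hand":0},{"x":0,"y":-1,"z":84,"roll":0,"hand":0},{"x":0,"y":-1,"z":84,"roll":0,"hand":0},{"x":0,"y":-1,"z":84,"roll":0,"hand":0},{"x":0,"y":-1,"z":84,"roll":0,"hand":0},{"x":0,"y":-1,"z":84,"roll":0,"hand":0},{"x":0,"y":-1,"z":84,"roll":0,"hand":0},{"x":0,"y":-1,"z":84,"roll":0,"hand":0}]}}

```text
time_s: 20.08
position: [0.5581, -0.4104, 0.0168]
orientation: [[-0.707, -0.707, 0.001], [-0.707, 0.707, -0.001], [-0.0, -0.001, -1.0]]
contact_force: [-0.6, 1.5, 4.6]
opening: 0.0476
finger_force: 12.0
```

```bash
python3 -c "
from h import *
go(.455,-.2517,.08,-1.8)"
```

```text
t 20.08 cur [ 0.5581 -0.4104  0.0168] yaw -2.357 q6 -0.38 -> x -39 y 185 z -63 roll -0.557 rows 4.8
```

Emit:
{"api": "carry_out", "payload": {"steps": [{"x":0,"y":0,"z":-30,"roll":0,"hand":0},{"x":0,"y":0,"z":-63,"roll":0,"hand":0},{"x":-8,"y":37,"z":-63,"roll":-0.11,"hand":0},{"x":-16,"y":74,"z":-63,"roll":-0.22,"hand":0},{"x":-24,"y":111,"z":-63,"roll":-0.33,"hand":0},{"x":-32,"y":148,"z":-63,"roll":-0.44,"hand":0},{"x":-39,"y":185,"z":-63,"roll":-0.55,"hand":0},{"x":-39,"y":185,"z":-63,"roll":-0.557,"hand":0},{"x":-39,"y":185,"z":-63,"roll":-0.557,"hand":0},{"x":-39,"y":185,"z":-63,"roll":-0.557,"hand":0}]}}

```text
time_s: 20.92
position: [0.4555, -0.2519, 0.0794]
orientation: [[-0.227, -0.974, 0.002], [-0.974, 0.227, -0.001], [0.0, -0.002, -1.0]]
contact_force: [0.6, -0.1, -1.0]
opening: 0.0481
finger_force: 12.0
```

```bash
python3 -c "
from h import *
go(.455,-.2517,.022,-1.8)"
```

```text
t 20.92 cur [ 0.4555 -0.2519  0.0794] yaw -1.800 q6 -0.04 -> x -0 y 1 z 57 roll 0.000 rows 1.4
```

Emit:
{"api": "carry_out", "payload": {"steps": [{"x":0,"y":0,"z":25,"roll":0,"hand":0},{"x":0,"y":0,"z":45,"roll":0,"hand":0},{"x":0,"y":0,"z":55,"roll":0,"hand":0},{"x":0,"y":0,"z":57,"roll":0,"hand":0},{"x":0,"y":0,"z":58,"roll":0,"hand":0},{"x":0,"y":0,"z":58,"roll":0,"hand":0.8},{"x":0,"y":0,"z":58,"roll":0,"hand":0.8},{"x":0,"y":0,"z":58,"roll":0,"hand":0.8},{"x":0,"y":0,"z":58,"roll":0,"hand":0.8},{"x":0,"y":0,"z":30,"roll":0,"hand":0.8},{"x":0,"y":0,"z":-10,"roll":0,"hand":0.8},{"x":0,"y":0,"z":-45,"roll":0,"hand":0.8}]}}

```text
time_s: 21.92
position: [0.4543, -0.2518, 0.1255]
orientation: [[-0.227, -0.974, -0.001], [-0.974, 0.227, -0.0], [0.0, 0.001, -1.0]]
contact_force: [1.1, 0.2, 0.2]
opening: 0.0692
finger_force: 0.0
```

```bash
python3 -c "
from h import *
go(.47,0,.42,-1.0)"
```

```text
t 21.92 cur [ 0.4543 -0.2518  0.1255] yaw -1.799 q6 -0.04 -> x -249 y 42 z -295 roll -0.799 rows 9.3
```

Emit:
{"api": "carry_out", "payload": {"steps": [{"x":0,"y":0,"z":-120,"roll":-0.1,"hand":1},{"x":0,"y":0,"z":-120,"roll":-0.2,"hand":1},{"x":0,"y":0,"z":-120,"roll":-0.3,"hand":1},{"x":-249,"y":42,"z":-295,"roll":-1.799,"hand":1},{"x":-249,"y":42,"z":-295,"roll":-1.799,"hand":1},{"x":-249,"y":42,"z":-295,"roll":-1.799,"hand":1},{"x":-249,"y":42,"z":-295,"roll":-1.799,"hand":1},{"x":-249,"y":42,"z":-295,"roll":-1.799,"hand":1},{"x":-249,"y":42,"z":-295,"roll":-1.799,"hand":1},{"x":-249,"y":42,"z":-295,"roll":-1.799,"hand":1},{"x":-249,"y":42,"z":-295,"roll":-1.799,"hand":1},{"x":-249,"y":42,"z":-295,"roll":-1.799,"hand":1}]}}

```text
time_s: 22.92
position: [0.4709, 0.0029, 0.4221]
orientation: [[0.934, -0.356, 0.006], [-0.356, -0.934, 0.002], [0.005, -0.004, -1.0]]
contact_force: [0.4, -1.5, -0.1]
opening: 0.087
finger_force: 0.0
```

Emit:
{"api": "carry_out", "payload": {"steps": [{"x":0,"y":0,"z":0,"roll":-0.5,"hand":1},{"x":0,"y":0,"z":0,"roll":-0.5,"hand":1},{"x":0,"y":0,"z":0,"roll":-0.5,"hand":1},{"x":0,"y":0,"z":0,"roll":-0.5,"hand":1},{"x":0,"y":0,"z":0,"roll":-0.5,"hand":1},{"x":0,"y":0,"z":0,"roll":-0.5,"hand":1},{"x":0,"y":0,"z":0,"roll":-0.5,"hand":1}]}}

```text
time_s: 23.5
position: [0.47, 0.0002, 0.4191]
orientation: [[0.993, 0.122, 0.0], [0.122, -0.993, 0.0], [0.0, -0.0, -1.0]]
contact_force: [0.8, -0.0, -0.2]
opening: 0.0871
finger_force: 0.0
```

Run:
```python
from h import *
from station import r
go(.47,0,.42,0)
c=r.capture("wrist");S=r.capture("scene")["pixels"];D=r.capture("side")["pixels"]
pickle.dump(c,open("w4.pkl","wb"))
o=np.vstack([cv2.resize(c["pixels"][0:240,40:600],(700,300)),np.hstack([cv2.resize(S[150:350,160:440],(400,286),interpolation=2),cv2.resize(D[160:360,190:430],(343,286),interpolation=2)])[:,:700]])
cv2.imwrite("pics/p4.png",o[:,:,::-1])
```

```text
t 23.50 cur [4.700e-01 2.000e-04 4.191e-01] yaw 0.123 q6 1.35 -> x -0 y 0 z -1 roll 0.123 rows 1.0
```

View pics/p4.png

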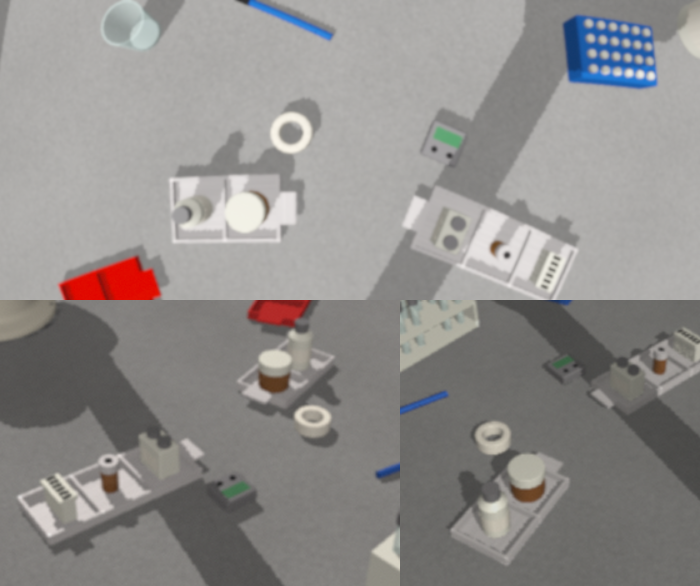

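All five pieces stand upright in their compartments: bottle and jar in tray_two at wrist-crop (190,212) and (247,212), and cassette, vial and cuvettes in tray_three at (452,230), (500,248) and (550,270). The beaker, tape and timer look undisturbed, and the arm is clear.

```bash
python3 -c "
from station import r
print(r.job_done())"
```

```text
the job is handed in; nothing more can be done
None
```

Both kits are made up and the job is handed in: in the last pictures all five pieces stand upright and released in their own compartments and the beaker, tape and timer look undisturbed; the hand-in gave no verdict.

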